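Put the timing pulleys away in order of size and shut the case

TASK

Put the four aluminium timing pulleys away in the parts case in order of size, one to a cup, each lying flat with its hub upwards: the smallest in the red cup at one end of the row, then the next larger in each cup along, to the largest at the other end. Set them down rather than dropping them. Then shut the clear lid fully, and leave the stepper motor on the bench undisturbed.

Things in the scene. Friction and masses are not known exactly. Their poses are not given: they have to be found in the camera images.
- pulley_24: Aluminium timing-belt pulley lying flat on the bench, hub upwards, toothed rim 24 mm across (the smallest of the four): rim 12 mm high, above it a round smooth hub 14 mm across and 18 mm high, 30 mm in all, dark bore on top. Loose. Origin: centre of its underside, z up along its axis.
- pulley_34: Aluminium timing-belt pulley lying flat on the bench, hub upwards, toothed rim 34 mm across (the second smallest of the four): rim 12 mm high, above it a round smooth hub 18 mm across and 18 mm high, 30 mm in all, dark bore on top. Loose. Origin: centre of its underside, z up along its axis.
- pulley_44: Aluminium timing-belt pulley lying flat on the bench, hub upwards, toothed rim 44 mm across (the second largest of the four): rim 12 mm high, above it a round smooth hub 22 mm across and 18 mm high, 30 mm in all, dark bore on top. Loose. Origin: centre of its underside, z up along its axis.
- pulley_54: Aluminium timing-belt pulley lying flat on the bench, hub upwards, toothed rim 54 mm across (the largest of the four): rim 12 mm high, above it a round smooth hub 26 mm across and 18 mm high, 30 mm in all, dark bore on top. Loose. Origin: centre of its underside, z up along its axis.
- cup_red: Red cup, one of four open square cups in a row, 75 mm between centres, in the case's black tray (306 x 82 mm, walls 22 mm high). Always at an end of the row, the near or the far one. 74 x 74 mm outside, 16 mm high, walls and floor 2 mm; fixed, underside 2.5 mm above the bench. Origin: centre of its underside; x along the row, away from the robot; y across it, to the hinge side; z up.
- cup_b: Grey cup, one of the two inner cups of the row (it may or may not be the one next to the red cup). 74 x 74 mm outside, 16 mm high, walls and floor 2 mm; fixed, underside 2.5 mm above the bench. Origin: centre of its underside; x along the row, away from the robot; y across it, to the hinge side; z up.
- cup_c: Grey cup, the other of the two inner cups of the row. 74 x 74 mm outside, 16 mm high, walls and floor 2 mm; fixed, underside 2.5 mm above the bench. Origin: centre of its underside; x along the row, away from the robot; y across it, to the hinge side; z up.
- cup_d: Grey cup at the end of the row opposite the red cup. 74 x 74 mm outside, 16 mm high, walls and floor 2 mm; fixed, underside 2.5 mm above the bench. Origin: centre of its underside; x along the row, away from the robot; y across it, to the hinge side; z up.
- lid (a joint): Clear lid, 0 shut, about 2.1 rad open at the start, leaning back. Hinge line along the row, 41 mm from the cup centres on their +y side, 22 mm above the bench. Lid 306 mm long, 82 mm hinge to free edge, 19 mm deep; open, its free edge is 93 mm above the bench, its back 58 mm beyond the hinge. Pushed from behind towards the cups past 1.2 rad it sinks shut by itself in about 2 s; no latch.
- motor: Stepper motor standing on the bench near the pulleys, 42 x 42 mm black and silver block 40 mm high with a 5 mm shaft reaching 62 mm above the bench; not needed, must stay where it is. Loose, 0.28 kg. Origin: centre of its underside.
Things that resemble listed ones, but are neither listed nor needed, are in the scene too. What is shaped like the pulley_24 but yellow is not meant.

How it is judged:
On the way, in this order (a step that is already met when the one before it is completed fails the run):
1. the four pulleys lie in their cups in order of size from the red cup (horizontal distance between pulley_24 and cup_red below 0.034 m and z of pulley_24 in the frame of cup_red below 0.007 m and angle between each of pulley_24, pulley_54's own z axis and vertical below 0.15 rad and horizontal distance between pulley_54 and cup_d below 0.034 m and z of pulley_54 in the frame of cup_d below 0.007 m and ((horizontal distance between cup_red and cup_b below 0.11 m and horizontal distance between pulley_34 and cup_b below 0.034 m and z of pulley_34 in the frame of cup_b below 0.007 m and angle between each of pulley_34, pulley_44's own z axis and vertical below 0.15 rad and horizontal distance between pulley_44 and cup_c below 0.034 m and z of pulley_44 in the frame of cup_c below 0.007 m) or (horizontal distance between cup_red and cup_c below 0.11 m and horizontal distance between pulley_34 and cup_c below 0.034 m and z of pulley_34 in the frame of cup_c below 0.007 m and angle between each of pulley_34, pulley_44's own z axis and vertical below 0.15 rad and horizontal distance between pulley_44 and cup_b below 0.034 m and z of pulley_44 in the frame of cup_b below 0.007 m))), for 0.2 s.
2. the lid is shut (value of joint lid below 0.06 rad), for 0.2 s.
At the end, for the whole second after the job is handed in: From the red cup along the row lie the 24, 34, 44 and 54 mm pulleys, each flat (0.15 rad) on its cup's floor (centre within 34 mm of the cup's, underside under 7 mm above the cup's underside); the lid is shut (under 0.06 rad) and all is at rest (all of step 1 and value of joint lid below 0.06 rad and linear speed of each of pulley_24, pulley_34, pulley_44, pulley_54 below 0.02 m/s and velocity of joint lid below 0.05 rad/s); the robot touches nothing.
It fails at once if the stepper motor is pushed more than 20 mm or tipped (distance of motor from where it was at the start of the episode above 0.02 m or angle between motor's own z axis and vertical above 0.4 rad).
It fails at once if a pulley is dropped: it comes down to the case or bench faster than 0.75 m/s (a fall of about 3 cm) ((linear speed of pulley_24 above 0.75 m/s and height (world z) of pulley_24 below 0.02 m) or (linear speed of pulley_34 above 0.75 m/s and height (world z) of pulley_34 below 0.02 m) or (linear speed of pulley_44 above 0.75 m/s and height (world z) of pulley_44 below 0.02 m) or (linear speed of pulley_54 above 0.75 m/s and height (world z) of pulley_54 below 0.02 m)).
It also fails if it takes over 88 s, if anything falls off the work surface, if the arm or the gripper's body presses on something with over 40 N, if the wrist force passes 120 N, or if a joint passes its speed limit or range.

ROBOT

A 7-joint arm with a two-finger parallel gripper is mounted at the origin on the work surface. World frame = base frame: x ahead of the robot, y to its left, z up, the work surface at z = 0. Lengths are in m, angles in rad, forces in N, time in s.
With the tool pointing down it reaches from about 0.4 to 0.85 m from the base axis. Payload 10.4 kg.
Tool frame: the origin (TCP) lies on the centre line of the jaws, within the pads' length; the fingertips stand 22 mm ahead of it and the grasp point (between the pads) lies 3 mm ahead of it; x points along the fingers, y is the direction in which the jaws open and shut, and the axes are right-handed (so a half turn about x gives the same grasp; the last joint's range is limited). The gripper opens to 87 mm and grips with 3 to 60 N. Pads are 19 mm wide; open, the fingers measure 117 mm over their backs; the gripper's body (75 mm by 190 mm) begins 51 mm behind the grasp point.
Start: joints at [-1.166, 0.332, -0.065, 1.46, 0.022, 1.35, -0.088], TCP at [0.259, 0.569, 0.245] pointing down, gripper open.
Joint ranges: [-2.6, 2.6], [-0.5, 2.12], [-1.47, 1.34], [0.16, 2.42], [-1.27, 4.41], [0.06, 2.06], [-2.6, 2.6]. Speed limits (rad/s): [2.22, 2.22, 2.79, 2.79, 3.14, 3.14, 3.14].

INTERFACE

Orientations are given as a unit quaternion [x, y, z, w].
In Python, from bench import * gives the robot as it stands.
- The arm moves only by the tool arm_command, never from a script. Its argument "targets" is one flat list of numbers, 7 for each row, row after row: the turn, a rotation vector about the tool's x, y, z in units of 45 degrees (1.0 is 45 degrees), then the shift along the tool's x, y, z in units of 25 mm (1.0 is 25 mm), then the opening, from 0 (shut) to 1 (fully open). In form: [wx, wy, wz, tx, ty, tz, fingers, wx, wy, wz, tx, ty, tz, fingers, ...]. A call has 1 to 12 rows; each row shifts and turns the pose as measured when the row begins, along the tool's axes as they then stand; what a row does not reach is not made up. A row lasts 1/12 s, in which the tool goes at most 41.7 mm and 7.16 degrees, less where a joint would pass 70% of its speed; a pose out of reach is approached as far as the arm can. A call with a number of a shift or a turn outside -1 to 1 is refused whole. A call with a gripper value outside its range is refused whole. The fingers move at their own pace and stop on an object; "newtons" is the grip in N (left out, the last holds). Time passes only in rows, so rows that do not move let the fingers close. It gives the time, the measured TCP pose, the force and the opening at its end, in the units of the state.
- read_state(): the state, without advancing time (a new reading comes with each control period).
- camera(name): name is "scene" or "top"; returns the picture (420x560x3 uint8, red, green, blue); there is no depth.
- calibration(name): a dict with "camera_matrix" (3x3 intrinsics, pixels), "R" (3x3) and "t" (3): a world point X has camera coordinates R X + t. Camera axes: x right, y down, z forward; pixel columns grow to the right and rows downward; lengths in m; the calibration is good to about 2 mm. A picture is of the moment at which its call begins. calibration takes no time and is no camera call.
- close_job(): hands the job in, once; it reports no verdict.
The state is a dict: "time": time; "joint_positions": joint angles; "joint_vel": joint speeds; "joint_torque": joint torques, N m; "ee_pos": TCP position; "eef_rot": TCP orientation; "ft_force": force on the tool from outside, world axes, zero at the start; "torque": the same for the moment, N m; "width": finger opening in m.
Only numpy, scipy, OpenCV 4.12 (cv2) and the standard library are available. Lean on these libraries where they do the work, as an engineer would, in place of code of your own. Each camera call takes 0.05 s, during which the arm holds its last target.

## Working session

There is one attempt and no reset: what is moved stays moved. The work goes in short steps, Python scripts to look and compute and a tool call to move; the robot and the scene stay as the last step left them, time stands still between calls to the robot, and variables do not carry over. Pictures are saved under pics/ and viewed, and the job is handed in when it is done.

Besides the shell and the picture viewer there is one more tool, called by a JSON object that holds its "name" and its "arguments". arm_command: Moves the arm, as the interface text tells. Shifts and turns lie within -1 to 1; 1 stands for 25 mm of shift or 45 degrees of turn. Its arguments: {"type":"object","properties":{"targets":{"type":"array","items":{"type":"number","minimum":-1,"maximum":1}},"newtons":{"type":"number"}},"required":["targets"]}

```bash
mkdir -p pics; ls
python3 - <<'E'
from bench import *
import cv2
for n in("scene","top"):
    cv2.imwrite(f"pics/{n}0.png",camera(n)[:,:,::-1]); c=calibration(n); print(n,c)
s=read_state();print(s)
E
```

```text
pics
scene {'camera_matrix': array([[503.4552581 ,   0.        , 274.33536166],
       [  0.        , 503.4552581 , 211.67986622],
       [  0.        ,   0.        ,   1.        ]]), 'R': array([[ 0.11004047,  0.9938488 , -0.01247632],
       [ 0.61916807, -0.07836381, -0.78133861],
       [-0.77751013,  0.07825393, -0.62398263]]), 't': array([ 0.00348242, -0.33469729,  1.30892611])}
top {'camera_matrix': array([[405.14874389,   0.        , 287.43395108],
       [  0.        , 405.14874389, 212.90902555],
       [  0.        ,   0.        ,   1.        ]]), 'R': array([[ 0.01124301, -0.99988509, -0.01016872],
       [-0.99713143, -0.01044967, -0.07496483],
       [ 0.07484995,  0.01098238, -0.99713433]]), 't': array([-0.05498818,  0.57449591,  0.65767328])}
{'time': 0.1, 'joint_positions': array([-1.16559271,  0.33280426, -0.06468086,  1.46083743,  0.02161435,
        1.34992003, -0.08850884]), 'joint_vel': array([-0.00014182, -0.00212308, -0.00059267, -0.00272402,  0.00089353,
       -0.0006139 , -0.00012093]), 'joint_torque': array([ 6.96362949e-04, -6.24549079e+01,  2.38765148e-02, -3.90706909e+01,
       -6.15205080e-02,  3.67706444e-02,  5.98397150e-05]), 'ee_pos': array([0.25918127, 0.56837884, 0.2438457 ]), 'eef_rot': array([ 0.14965738,  0.6910598 , -0.15054733,  0.69092295]), 'ft_force': array([-0.32016567,  0.27457938, -0.73725471]), 'torque': array([-0.01211503,  0.01738532, -0.0428883 ]), 'width': 0.08696398529483682}
```

View pics/scene0.png

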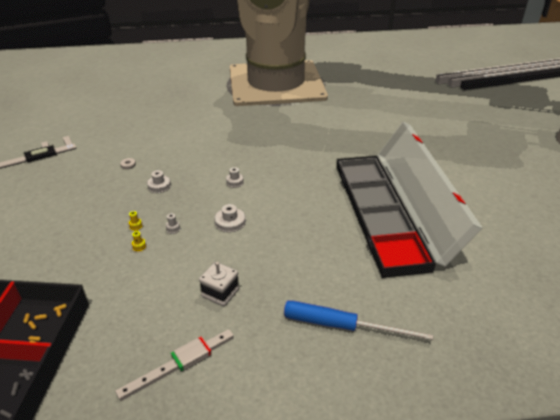

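View pics/top0.png

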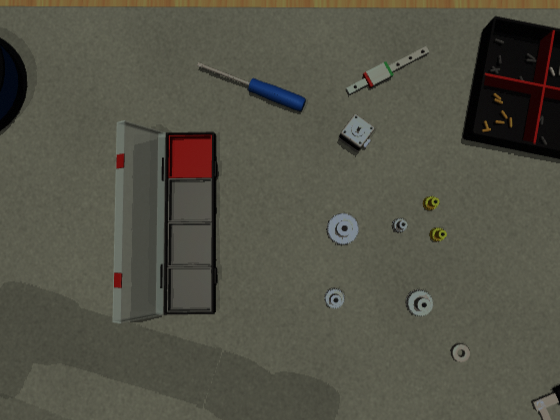

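```bash
cat > h.py <<'E'
from bench import *
import cv2,numpy as np
def ray(n,u,v,z):
    c=calibration(n);K,R,t=c["camera_matrix"],c["R"],c["t"]
    d=R.T@np.linalg.inv(K)@np.array([u,v,1.]);o=-R.T@t
    return (o+d*(z-o[2])/d[2])
def proj(n,X):
    c=calibration(n);p=c["camera_matrix"]@(c["R"]@np.array(X)+c["t"]);return p[:2]/p[2]
def blobs(n,img,s_max=45,v_min=120,a=(20,3000)):
    h=cv2.cvtColor(img,cv2.COLOR_RGB2HSV)
    m=((h[...,1]<s_max)&(h[...,2]>v_min)).astype(np.uint8)
    m=cv2.morphologyEx(m,cv2.MORPH_CLOSE,np.ones((3,3)))
    cs,_=cv2.findContours(m,cv2.RETR_EXTERNAL,cv2.CHAIN_APPROX_NONE)
    return [c for c in cs if a[0]<cv2.contourArea(c)<a[1]]
E
python3 - <<'E'
from h import *
im=cv2.imread("pics/top0.png");rgb=im[:,:,::-1].copy()
h=cv2.cvtColor(rgb,cv2.COLOR_RGB2HSV)
print(h[150:151,300],h[298,330:342],h[226,395:405])
for c in blobs("top",rgb):
    (u,v),r=cv2.minEnclosingCircle(c); P=ray("top",u,v,.012);print(round(u,1),round(v,1),round(r,1),cv2.contourArea(c),P.round(4))
m=cv2.inRange(h,(0,150,80),(8,255,255))
cs,_=cv2.findContours(m,0,2)
for c in cs:
  if cv2.contourArea(c)>300: print("red",cv2.minAreaRect(c))
cv2.imwrite("pics/c1.png",cv2.resize(im[190:370,310:480],None,fx=3.2,fy=3.2,interpolation=cv2.INTER_CUBIC))
cv2.imwrite("pics/c2.png",cv2.resize(im[110:330,100:240],None,fx=2.7,fy=2.7,interpolation=cv2.INTER_CUBIC))
cv2.imwrite("pics/c3.png",cv2.resize(cv2.imread("pics/scene0.png")[140:310,110:260],None,fx=3.4,fy=3.4,interpolation=cv2.INTER_CUBIC))
E
```

```text
[[30 37 90]] [[105  13  39]
 [106  37 145]
 [106  37 144]
 [ 95  23 133]
 [ 75  19  82]
 [100  16  49]
 [ 60  15  50]
 [ 95  21  73]
 [ 97  24 136]
 [ 93  23 135]
 [ 93  19 133]
 [ 53  18 111]] [[100  28 136]
 [ 20  29  78]
 [ 15  34  30]
 [  0  26  10]
 [ 30  13  40]
 [101  24 119]
 [ 99  30 137]
 [ 93  20 113]
 [ 94  20 102]
 [ 93  20 114]]
547.2 405.7 13.5 214.0 [ 0.2651 -0.4756  0.012 ]
460.5 352.5 7.9 170.5 [ 0.3479 -0.3366  0.012 ]
420.1 303.1 12.1 408.5 [ 0.4275 -0.2712  0.012 ]
334.5 298.1 9.0 209.0 [ 0.4338 -0.1289  0.012 ]
403.0 223.5 4.6 33.0 [ 0.5598 -0.2442  0.012 ]
342.5 228.3 15.0 641.0 [ 0.5506 -0.1421  0.012 ]
358.9 131.2 16.0 465.0 [ 0.7181 -0.1702  0.012 ]
356.7 85.6 10.0 78.0 [ 0.7987 -0.1665  0.012 ]
378.0 73.0 11.2 243.0 [ 0.8215 -0.2035  0.012 ]
409.0 59.0 20.6 116.0 [ 0.847  -0.2575  0.012 ]
red ((191.5, 155.99998474121094), (41.99999237060547, 38.99999237060547), 90.0)
```

View pics/c1.png

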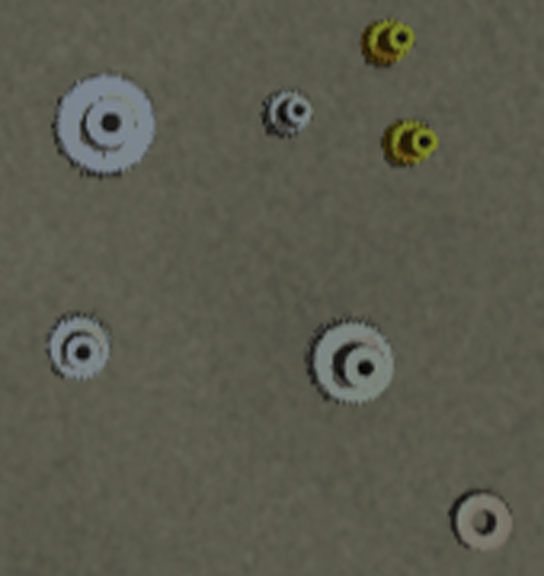

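View pics/c2.png

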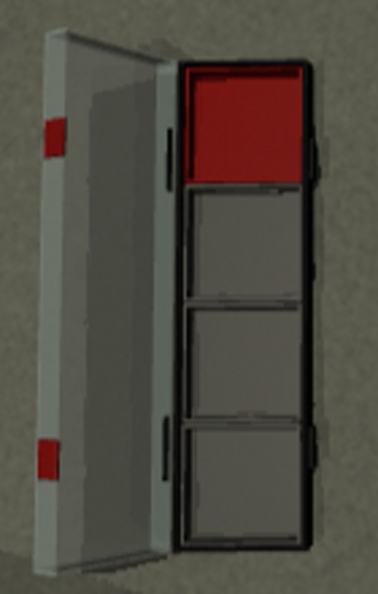

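View pics/c3.png

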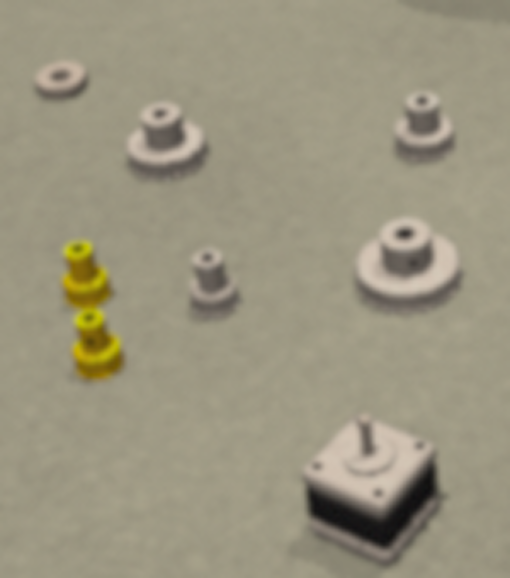

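Run:
```python
from h import *
T={24:(402.9,224.5),34:(335.7,299.8),44:(424.2,304.8),54:(344.2,228)}
S={24:(171,215.7),34:(234,169.5),44:(157,173.3),54:(229.2,208.3)}
for k in T: print(k,ray("top",*T[k],.03).round(4),ray("scene",*S[k],.03).round(4))
# tray corners (z=.022)
for p in[(165.5,132.5),(215.5,132.5),(215,313),(165.5,313)]: print(ray("top",*p,.022).round(4))
# cup openings: walls tops z=.0185
print("red floor",ray("top",191.5,156,.0045))
im=cv2.imread("pics/scene0.png")
cv2.imwrite("pics/c4.png",cv2.resize(im[110:290,320:490],None,fx=3.3,fy=3.3,interpolation=cv2.INTER_CUBIC))
s=read_state()
from scipy.spatial.transform import Rotation as R
print(R.from_quat(s["eef_rot"]).as_matrix().round(3))
```

```text
24 [ 0.5573 -0.2391  0.03  ] [ 0.5591 -0.2379  0.03  ]
34 [ 0.4335 -0.1289  0.03  ] [ 0.4348 -0.1272  0.03  ]
44 [ 0.4274 -0.2722  0.03  ] [ 0.4291 -0.27    0.03  ]
54 [ 0.5505 -0.1426  0.03  ] [ 0.5514 -0.1409  0.03  ]
[0.7103 0.1607 0.022 ]
[0.711  0.0753 0.022 ]
[0.4085 0.0686 0.022 ]
[0.4074 0.1504 0.022 ]
red floor [0.67386172 0.11947589 0.0045    ]
[[-0.     0.415  0.91 ]
 [-0.001  0.91  -0.415]
 [-1.    -0.001  0.   ]]
```

View pics/c4.png

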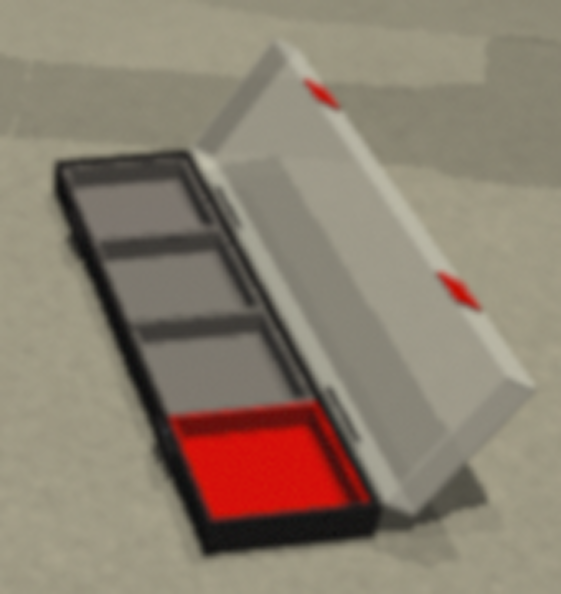

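24 mm candidates in the top view are silver (400,226) and yellow (432,203) and (439,235). The others are 34 at (335,298), 44 at (420,303), 54 at (343,229) and a grey washer at (461,352). The crops confirm that the silver piece at (400,226) is the small pulley, since the yellow ones are excluded and the washer has no hub. The red cup is at the far end of the case. The two views agree on positions to about 2 mm.

First move: turn the jaw axis to world x.

{"name": "arm_command", "arguments": {"targets": [0.155,0,0,0.3,0,0,0.6,0.155,0,0,0.3,0,0,0.6,0.155,0,0,0.3,0,0,0.6,0.155,0,0,0.3,0,0,0.6,0.155,0,0,0.3,0,0,0.6,0.155,0,0,0.3,0,0,0.6,0.155,0,0,0.3,0,0,0.6,0.155,0,0,0.3,0,0,0.6,0.155,0,0,0.3,0,0,0.6,0.1,0,0,0,0,0,0.6], "newtons": 25}}

```text
time: 0.93
ee_pos: [0.2584, 0.5659, 0.169]
eef_rot: [-0.513, -0.482, 0.519, -0.485]
ft_force: [-0.9, -0.6, -1.0]
width: 0.0524
```

```bash
cat >> h.py <<'E'
from scipy.spatial.transform import Rotation as Ro
def go(*targets):
    "units needed (tool axes, x down,y=+X,z=-Y) for a chain of world targets, yaw error"
    s=read_state();p=np.array(s["ee_pos"]);M=Ro.from_quat(s["eef_rot"]).as_matrix()
    want=np.array([[0,1,0],[0,0,-1],[-1,0,0]],float)
    w=Ro.from_matrix(M.T@want).as_rotvec()/(np.pi/4)
    print("t",round(float(s["time"]),2),"pos",p.round(4),"rot fix",w.round(3),"width",round(float(s["width"]),4),"F",np.round(s["ft_force"],1))
    for t in targets:
        d=M.T@(np.array(t)-p)/.025; print("  ->",t,"units",d.round(2)); p=np.array(t)
E
python3 - <<'E'
from h import *
go((.558,-.2385,.1),(.558,-.2385,.038))
E
```

```text
t 0.93 pos [0.2584 0.5659 0.169 ] rot fix [-0.082  0.01   0.004] width 0.0524 F [-0.9 -0.6 -1. ]
  -> (0.558, -0.2385, 0.1) units [ 2.98 14.05 31.31]
  -> (0.558, -0.2385, 0.038) units [ 2.48  0.01 -0.02]
```

{"name": "arm_command", "arguments": {"targets": [-0.08,0.01,0,0,0.38,1,0.6,0,0,0,0,0.38,1,0.6,0,0,0,0,0.38,1,0.6,0,0,0,0,0.38,1,0.6,0,0,0,0,0.38,1,0.6,0,0,0,0,0.38,1,0.6,0,0,0,0,0.38,1,0.6,0,0,0,0,0.38,1,0.6,0,0,0,0,0.38,1,0.6,0,0,0,0,0.38,1,0.6,0,0,0,0,0.38,1,0.6,0,0,0,0,0.38,1,0.6]}}

```text
time: 1.93
ee_pos: [0.3669, 0.2538, 0.163]
eef_rot: [-0.495, -0.501, 0.503, -0.5]
ft_force: [0.8, -0.3, 0.4]
width: 0.0525
```

Run:
```python
from h import *
go((.558,-.2385,.1),(.558,-.2385,.038))
```

```text
t 1.93 pos [0.3669 0.2538 0.163 ] rot fix [0.003 0.008 0.012] width 0.0525 F [ 0.8 -0.3  0.4]
  -> (0.558, -0.2385, 0.1) units [ 2.57  7.62 19.7 ]
  -> (0.558, -0.2385, 0.038) units [ 2.48  0.02 -0.02]
```

{"name": "arm_command", "arguments": {"targets": [0,0.01,0.01,0,0.38,1,0.6,0,0,0,0,0.38,1,0.6,0,0,0,0,0.38,1,0.6,0,0,0,0,0.38,1,0.6,0,0,0,0,0.38,1,0.6,0,0,0,0,0.38,1,0.6,0,0,0,0,0.38,1,0.6,0,0,0,0,0.38,1,0.6,0,0,0,0,0.38,1,0.6,0,0,0,0,0.38,1,0.6,0,0,0,0,0.38,1,0.6,0,0,0,0,0.38,1,0.6]}}

```text
time: 2.93
ee_pos: [0.4824, -0.0628, 0.1608]
eef_rot: [0.499, 0.502, -0.499, 0.499]
ft_force: [1.1, -0.2, -0.3]
width: 0.0523
```

{"name": "arm_command", "arguments": {"targets": [0,0,0,0.2,0.38,1,0.6,0,0,0,0.2,0.38,1,0.6,0,0,0,0.2,0.38,1,0.6,0,0,0,0.2,0.38,0.9,0.6,0,0,0,0.2,0.38,0.8,0.6,0,0,0,0.2,0.2,0.5,0.6,0,0,0,0,0,0,0.6]}}

```text
time: 3.52
ee_pos: [0.5365, -0.2048, 0.1277]
eef_rot: [-0.499, -0.501, 0.501, -0.498]
ft_force: [-0.2, -0.8, 0.5]
width: 0.0522
```

Run:
```python
from h import *
go((.558,-.2385,.1),(.558,-.2385,.038))
```

```text
t 3.52 pos [ 0.5365 -0.2048  0.1277] rot fix [-0.001 -0.001  0.006] width 0.0522 F [-0.2 -0.8  0.5]
  -> (0.558, -0.2385, 0.1) units [1.1  0.87 1.35]
  -> (0.558, -0.2385, 0.038) units [2.48 0.01 0.  ]
```

{"name": "arm_command", "arguments": {"targets": [0,0,0,0.4,0.3,0.5,0.6,0,0,0,0.4,0.3,0.5,0.6,0,0,0,0.4,0.3,0.4,0.6,0,0,0,0,0.05,0.1,0.6,0,0,0,0,0,0,0.6]}}

```text
time: 3.93
ee_pos: [0.5598, -0.2411, 0.0956]
eef_rot: [0.499, 0.502, -0.501, 0.497]
ft_force: [0.4, 0.6, 1.2]
width: 0.052
```

Run:
```python
from h import *
go((.558,-.2385,.1),(.558,-.2385,.038))
im=camera("top")[:,:,::-1].copy();cv2.imwrite("pics/t1.png",im)
```

```text
t 3.93 pos [ 0.5598 -0.2411  0.0956] rot fix [-0.001 -0.003  0.01 ] width 0.052 F [0.4 0.6 1.2]
  -> (0.558, -0.2385, 0.1) units [-0.18 -0.07 -0.11]
  -> (0.558, -0.2385, 0.038) units [2.48 0.02 0.01]
```

View pics/t1.png

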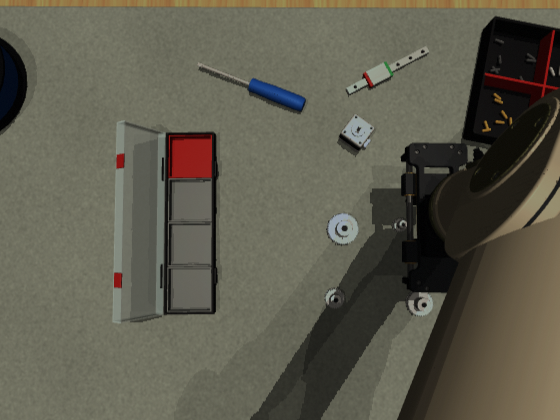

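Run:
```python
from h import *
print(proj("top",(.56,-.241,.16)),proj("top",(.56,-.241,.07)),proj("scene",(.56,-.241,.0736)))
im=camera("scene")[:,:,::-1].copy();cv2.imwrite("pics/s1.png",cv2.resize(im[120:320,80:300],None,fx=2.8,fy=2.8,interpolation=cv2.INTER_CUBIC))
```

```text
[431.16816607 217.90462732] [411.1915085  221.54838229] [165.1882873  195.13075324]
```

View pics/s1.png

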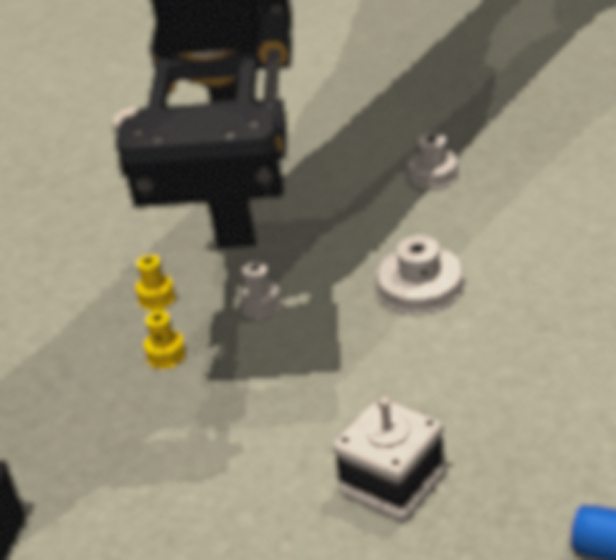

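{"name": "arm_command", "arguments": {"targets": [0,0,0,0.4,-0.07,-0.1,0.6,0,0,0,0.4,0,0,0.6,0,0,0,0.4,0,0,0.6,0,0,0,0.4,0,0,0.6,0,0,0,0.3,0,0,0.6,0,0,0,0.1,0,0,0.6,0,0,0,0,0,0,0.6]}}

```text
time: 4.62
ee_pos: [0.5573, -0.2333, 0.0417]
eef_rot: [0.499, 0.504, -0.499, 0.498]
ft_force: [-1.1, -0.3, -0.0]
width: 0.0519
```

Run:
```python
from h import *
go((.558,-.2385,.039))
```

```text
t 4.62 pos [ 0.5573 -0.2333  0.0417] rot fix [ 0.005 -0.007  0.007] width 0.0519 F [-1.1 -0.3 -0. ]
  -> (0.558, -0.2385, 0.039) units [0.11 0.03 0.21]
```

{"name": "arm_command", "arguments": {"targets": [0,0,0,0.08,0.03,0.2,0.5,0,0,0,0,0,0,0.5]}}

```text
time: 4.78
ee_pos: [0.558, -0.2387, 0.0393]
eef_rot: [0.499, 0.504, -0.499, 0.498]
ft_force: [-0.2, -0.5, 0.1]
width: 0.0464
```

Run:
```python
from h import *
go((.558,-.2385,.039))
```

```text
t 4.78 pos [ 0.558  -0.2387  0.0393] rot fix [ 0.005 -0.007  0.008] width 0.0464 F [-0.2 -0.5  0.1]
  -> (0.558, -0.2385, 0.039) units [ 0.01 -0.   -0.01]
```

Close, then lift a little.

{"name": "arm_command", "arguments": {"targets": [0,0,0,0,0,0,0,0,0,0,0,0,0,0,0,0,0,0,0,0,0,0,0,0,0,0,0,0,0,0,0,0,0,0,0,0,0,0,0,0,0,0,0,0,0,0,0,0,0], "newtons": 25}}

```text
time: 5.37
ee_pos: [0.559, -0.2399, 0.0408]
eef_rot: [0.499, 0.503, -0.499, 0.499]
ft_force: [-0.0, -0.1, 0.1]
width: 0.0127
```

{"name": "arm_command", "arguments": {"targets": [0,0,0,-0.4,0,0,0,0,0,0,-0.5,0,0,0,0,0,0,-0.5,0,0,0,0,0,0,-0.5,0,0,0,0,0,0,-0.3,0,0,0,0,0,0,0,0,0,0]}}

```text
time: 5.87
ee_pos: [0.5596, -0.2405, 0.1032]
eef_rot: [0.5, 0.502, -0.499, 0.499]
ft_force: [1.0, -0.1, -0.2]
width: 0.0131
```

Run:
```python
from h import *
go((.6715,.1165,.1),(.6715,.1165,.0445))
im=camera("scene")[:,:,::-1].copy();cv2.imwrite("pics/s2.png",cv2.resize(im[120:320,80:300],None,fx=2.8,fy=2.8,interpolation=cv2.INTER_CUBIC))
```

```text
t 5.87 pos [ 0.5596 -0.2405  0.1032] rot fix [ 0.003 -0.005  0.003] width 0.0131 F [ 1.  -0.1 -0.2]
  -> (0.6715, 0.1165, 0.1) units [  0.18   4.51 -14.27]
  -> (0.6715, 0.1165, 0.0445) units [2.22 0.   0.01]
```

View pics/s2.png

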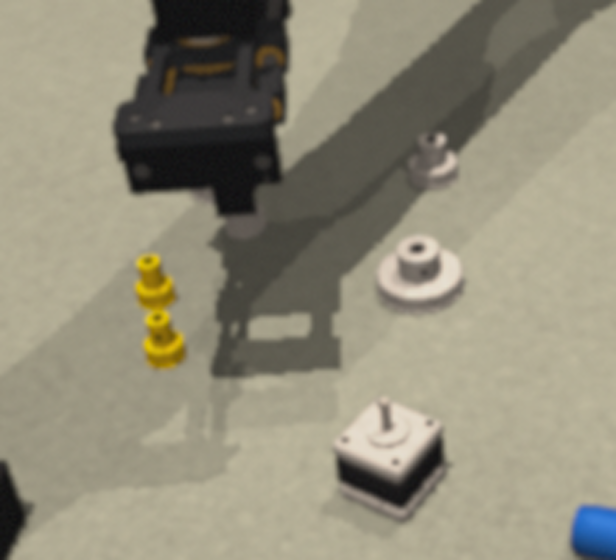

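{"name": "arm_command", "arguments": {"targets": [0,0,0,0,0.2,-0.6,0,0,0,0,0,0.3,-1,0,0,0,0,0,0.3,-1,0,0,0,0,0,0.3,-1,0,0,0,0,0,0.3,-1,0,0,0,0,0,0.3,-1,0,0,0,0,0,0.3,-1,0,0,0,0,0,0.3,-1,0,0,0,0,0,0.3,-1,0,0,0,0,0,0.3,-1,0,0,0,0,0,0.3,-1,0,0,0,0,0,0.3,-0.6,0]}}

```text
time: 6.92
ee_pos: [0.6462, 0.047, 0.0993]
eef_rot: [-0.501, -0.501, 0.503, -0.496]
ft_force: [0.1, 0.6, 0.4]
width: 0.0131
```

Run:
```python
from h import *
go((.6715,.1165,.1),(.6715,.1165,.0445))
```

```text
t 6.92 pos [0.6462 0.047  0.0993] rot fix [-0.009 -0.003  0.01 ] width 0.0131 F [0.1 0.6 0.4]
  -> (0.6715, 0.1165, 0.1) units [-0.03  0.99 -2.79]
  -> (0.6715, 0.1165, 0.0445) units [2.22 0.02 0.01]
```

{"name": "arm_command", "arguments": {"targets": [-0.01,0,0.01,0,0.3,-0.8,0,0,0,0,0,0.3,-0.8,0,0,0,0,0,0.2,-0.7,0,0,0,0,0,0.1,-0.3,0,0,0,0,0,0,0,0]}}

```text
time: 7.33
ee_pos: [0.6695, 0.1222, 0.0966]
eef_rot: [0.499, 0.503, -0.497, 0.501]
ft_force: [-0.1, -0.4, -1.0]
width: 0.013
```

Run:
```python
from h import *
go((.6715,.1165,.1),(.6715,.1165,.0445))
for n in("top","scene"):
    im=camera(n)[:,:,::-1].copy();cv2.imwrite(f"pics/{n}3.png",im)
a=cv2.imread("pics/top3.png")[90:330,100:330];b=cv2.imread("pics/scene3.png")[90:290,310:500]
cv2.imwrite("pics/m3.png",np.hstack([cv2.resize(a,(400,417)),cv2.resize(b,(396,417))]))
```

```text
t 7.33 pos [0.6695 0.1222 0.0966] rot fix [ 0.01  -0.005  0.001] width 0.013 F [-0.1 -0.4 -1. ]
  -> (0.6715, 0.1165, 0.1) units [-0.14  0.08  0.23]
  -> (0.6715, 0.1165, 0.0445) units [2.22 0.   0.01]
```

View pics/m3.png

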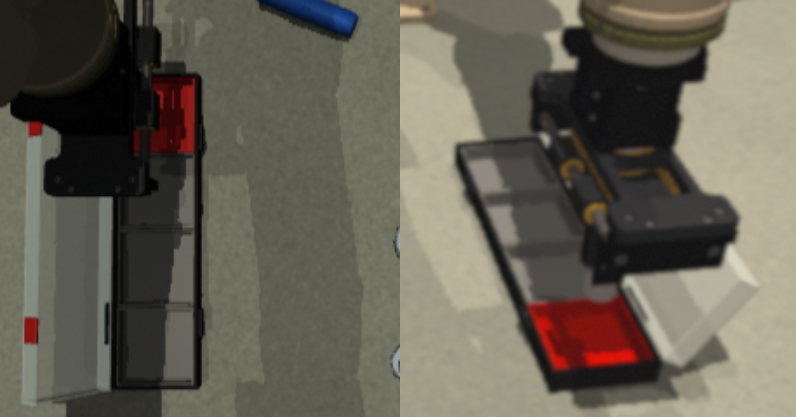

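{"name": "arm_command", "arguments": {"targets": [0.01,0,0,0.2,0.08,0.23,0,0,0,0,0.4,0,0,0,0,0,0,0.4,0,0,0,0,0,0,0.4,0,0,0,0,0,0,0.3,0,0,0,0,0,0,0,0,0,0]}}

```text
time: 7.93
ee_pos: [0.6704, 0.1053, 0.0495]
eef_rot: [-0.502, -0.498, 0.503, -0.497]
ft_force: [-0.5, -0.8, -0.1]
width: 0.0129
```

Run:
```python
from h import *
go((.6715,.1165,.0445))
```

```text
t 7.93 pos [0.6704 0.1053 0.0495] rot fix [-0.015  0.     0.002] width 0.0129 F [-0.5 -0.8 -0.1]
  -> (0.6715, 0.1165, 0.0445) units [ 0.2   0.04 -0.45]
```

{"name": "arm_command", "arguments": {"targets": [-0.015,0,0,0,0.04,-0.4,0,0,0,0,0.1,0,0,0,0,0,0,0.04,0,0,0]}}

```text
time: 8.18
ee_pos: [0.6713, 0.1155, 0.0451]
eef_rot: [-0.499, -0.501, 0.501, -0.5]
ft_force: [-2.9, -5.0, 10.6]
width: 0.0126
```

Run:
```python
from h import *
go((.6715,.1165,.0445))
```

```text
t 8.18 pos [0.6713 0.1155 0.0451] rot fix [0.001 0.001 0.004] width 0.0126 F [-2.9 -5.  10.6]
  -> (0.6715, 0.1165, 0.0445) units [ 0.03  0.01 -0.04]
```

{"name": "arm_command", "arguments": {"targets": [0,0,0,0,0,0,0.4,0,0,0,0,0,0,0.4,0,0,0,0,0,0,0.4,0,0,0,-0.3,0,0,0.5,0,0,0,-0.6,0,0,0.5,0,0,0,-0.6,0,0,0.5,0,0,0,-0.4,0,0,0.5,0,0,0,0,0,0,0.5]}}

```text
time: 8.85
ee_pos: [0.6724, 0.1167, 0.0994]
eef_rot: [0.499, 0.501, -0.5, 0.5]
ft_force: [0.7, 0.1, -0.1]
width: 0.0428
```

Run:
```python
from h import *
go((.434,-.128,.1),(.434,-.128,.0395))
```

```text
t 8.85 pos [0.6724 0.1167 0.0994] rot fix [ 0.003 -0.     0.   ] width 0.0428 F [ 0.7  0.1 -0.1]
  -> (0.434, -0.128, 0.1) units [-0.02 -9.56  9.77]
  -> (0.434, -0.128, 0.0395) units [2.42 0.   0.  ]
```

{"name": "arm_command", "arguments": {"targets": [0,0,0,0,-0.5,0.5,0.5,0,0,0,0,-0.9,0.92,0.5,0,0,0,0,-0.9,0.92,0.5,0,0,0,0,-0.9,0.92,0.5,0,0,0,0,-0.9,0.92,0.5,0,0,0,0,-0.9,0.92,0.5,0,0,0,0,-0.9,0.92,0.5,0,0,0,0,-0.9,0.92,0.5,0,0,0,0,-0.9,0.92,0.5,0,0,0,0,-0.7,0.72,0.5,0,0,0,0,0,0,0.5]}}

```text
time: 9.77
ee_pos: [0.4552, -0.1047, 0.0998]
eef_rot: [0.502, 0.502, -0.494, 0.502]
ft_force: [-0.0, -0.2, 0.9]
width: 0.0436
```

Run:
```python
from h import *
go((.434,-.128,.1),(.434,-.128,.0395))
im=camera("top")[:,:,::-1].copy();cv2.imwrite("pics/t4.png",im)
for k,X in {34:(.434,-.128,.03),44:(.428,-.271,.03),54:(.551,-.142,.03)}.items():print(k,proj("top",X))
```

```text
t 9.77 pos [ 0.4552 -0.1047  0.0998] rot fix [ 0.008 -0.01  -0.01 ] width 0.0436 F [-0.  -0.2  0.9]
  -> (0.434, -0.128, 0.1) units [-0.02 -0.85  0.93]
  -> (0.434, -0.128, 0.0395) units [ 2.42 -0.02  0.02]
34 [335.13609381 299.51127926]
44 [423.43840799 304.38969352]
54 [343.81694005 227.66646308]
```

View pics/t4.png

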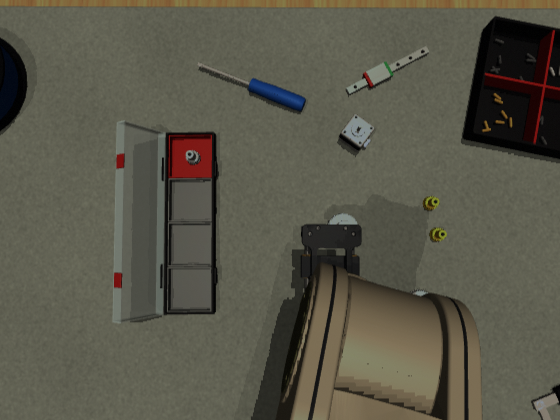

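{"name": "arm_command", "arguments": {"targets": [0.01,-0.01,-0.01,0,-0.45,0.45,0.5,0,0,0,0,-0.35,0.4,0.5,0,0,0,0,0,0,0.5,0,0,0,0.3,0,0,0.5,0,0,0,0.4,0,0,0.5,0,0,0,0.4,0,0,0.5,0,0,0,0.2,0,0,0.5,0,0,0,0,0,0,0.5]}}

```text
time: 10.48
ee_pos: [0.4404, -0.1212, 0.0647]
eef_rot: [0.501, 0.5, -0.497, 0.502]
ft_force: [-0.5, -0.4, 0.2]
width: 0.0436
```

Run:
```python
from h import *
go((.434,-.128,.0395))
```

```text
t 10.48 pos [ 0.4404 -0.1212  0.0647] rot fix [ 0.006 -0.002 -0.007] width 0.0436 F [-0.5 -0.4  0.2]
  -> (0.434, -0.128, 0.0395) units [ 1.   -0.26  0.27]
```

{"name": "arm_command", "arguments": {"targets": [0,0,0,0,-0.26,0.27,0.5,0,0,0,0,0,0,0.5,0,0,0,0.3,0,0,0.5,0,0,0,0.3,0,0,0.5,0,0,0,0.3,0,0,0.5,0,0,0,0,0,0,0.5]}}

```text
time: 10.98
ee_pos: [0.4335, -0.1285, 0.0394]
eef_rot: [0.5, 0.5, -0.497, 0.502]
ft_force: [0.3, -0.7, -0.9]
width: 0.0432
```

Run:
```python
from h import *
go((.434,-.128,.0395))
```

```text
t 10.98 pos [ 0.4335 -0.1285  0.0394] rot fix [ 0.007 -0.001 -0.007] width 0.0432 F [ 0.3 -0.7 -0.9]
  -> (0.434, -0.128, 0.0395) units [-0.    0.02 -0.02]
```

{"name": "arm_command", "arguments": {"targets": [0,0,0,0,0,0,0,0,0,0,0,0,0,0,0,0,0,0,0,0,0,0,0,0,0,0,0,0,0,0,0,0,0,0,0,0,0,0,0,0,0,0]}}

```text
time: 11.48
ee_pos: [0.4337, -0.1286, 0.0393]
eef_rot: [0.5, 0.5, -0.497, 0.502]
ft_force: [-0.3, 0.2, -1.0]
width: 0.017
```

{"name": "arm_command", "arguments": {"targets": [0,0,0,-0.4,0,0,0,0,0,0,-0.5,0,0,0,0,0,0,-0.5,0,0,0,0,0,0,-0.5,0,0,0,0,0,0,-0.4,0,0,0,0,0,0,0,0,0,0]}}

```text
time: 11.98
ee_pos: [0.433, -0.1296, 0.1022]
eef_rot: [0.5, 0.5, -0.498, 0.502]
ft_force: [1.1, 0.2, 0.4]
width: 0.0173
```

Run:
```python
from h import *
go((.5965,.1145,.1),(.5965,.1145,.0445))
im=camera("scene")[:,:,::-1].copy();cv2.imwrite("pics/s5.png",cv2.resize(im[80:280,120:340],None,fx=2.8,fy=2.8,interpolation=cv2.INTER_CUBIC))
```

```text
t 11.98 pos [ 0.433  -0.1296  0.1022] rot fix [ 0.005  0.    -0.006] width 0.0173 F [1.1 0.2 0.4]
  -> (0.5965, 0.1145, 0.1) units [ 0.12  6.57 -9.74]
  -> (0.5965, 0.1145, 0.0445) units [ 2.22 -0.01 -0.  ]
```

View pics/s5.png

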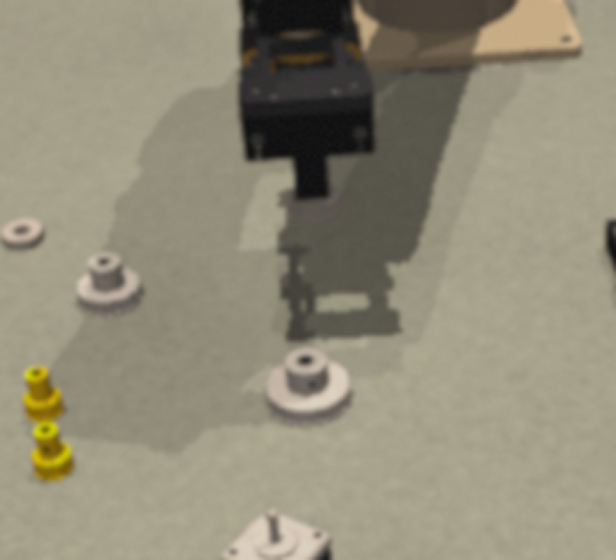

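{"name": "arm_command", "arguments": {"targets": [0,0,0,0,0.4,-0.6,0,0,0,0,0,0.65,-0.98,0,0,0,0,0,0.65,-0.98,0,0,0,0,0,0.65,-0.98,0,0,0,0,0,0.65,-0.98,0,0,0,0,0,0.65,-0.98,0,0,0,0,0,0.65,-0.98,0,0,0,0,0,0.65,-0.98,0,0,0,0,0,0.65,-0.98,0,0,0,0,0,0.4,-0.6,0,0,0,0,0,0.2,-0.3,0,0,0,0,0,0,0,0]}}

```text
time: 13.03
ee_pos: [0.5904, 0.1153, 0.0954]
eef_rot: [0.5, 0.501, -0.5, 0.499]
ft_force: [0.3, 0.6, -0.9]
width: 0.017
```

Run:
```python
from h import *
go((.5965,.1145,.1),(.5965,.1145,.0445))
```

```text
t 13.03 pos [0.5904 0.1153 0.0954] rot fix [ 0.    -0.002  0.003] width 0.017 F [ 0.3  0.6 -0.9]
  -> (0.5965, 0.1145, 0.1) units [-0.18  0.24  0.03]
  -> (0.5965, 0.1145, 0.0445) units [2.22 0.01 0.  ]
```

{"name": "arm_command", "arguments": {"targets": [0,0,0,0,0.15,-0.1,0,0,0,0,0.3,0.05,0,0,0,0,0,0.4,0,0,0,0,0,0,0.4,0,0,0,0,0,0,0.4,0,0,0,0,0,0,0.25,0,0,0,0,0,0,0,0,0,0]}}

```text
time: 13.62
ee_pos: [0.5927, 0.111, 0.0457]
eef_rot: [-0.5, -0.499, 0.503, -0.497]
ft_force: [-0.1, 0.3, -0.9]
width: 0.0171
```

Run:
```python
from h import *
go((.5965,.1145,.0445))
```

```text
t 13.62 pos [0.5927 0.111  0.0457] rot fix [-0.009  0.002  0.007] width 0.0171 F [-0.1  0.3 -0.9]
  -> (0.5965, 0.1145, 0.0445) units [ 0.05  0.15 -0.14]
```

{"name": "arm_command", "arguments": {"targets": [0,0,0,0,0.15,-0.14,0,0,0,0,0.06,0,0,0,0,0,0,0.04,0,0,0]}}

```text
time: 13.87
ee_pos: [0.5965, 0.1142, 0.0436]
eef_rot: [-0.5, -0.5, 0.504, -0.497]
ft_force: [-10.0, -2.7, 18.3]
width: 0.0171
```

Run:
```python
from h import *
go((.5965,.1145,.0445))
```

```text
t 13.87 pos [0.5965 0.1142 0.0436] rot fix [-0.01   0.001  0.009] width 0.0171 F [-10.   -2.7  18.3]
  -> (0.5965, 0.1145, 0.0445) units [-0.04 -0.   -0.01]
```

{"name": "arm_command", "arguments": {"targets": [0,0,0,0,0,0,0.42,0,0,0,0,0,0,0.42,0,0,0,0,0,0,0.42,0,0,0,-0.3,0,0,0.5,0,0,0,-0.6,0,0,0.5,0,0,0,-0.6,0,0,0.5,0,0,0,-0.4,0,0,0.5,0,0,0,0,0,0,0.5]}}

```text
time: 14.53
ee_pos: [0.5981, 0.1148, 0.096]
eef_rot: [-0.501, -0.499, 0.503, -0.497]
ft_force: [0.2, 0.8, -0.2]
width: 0.0433
```

Run:
```python
from h import *
go((.428,-.271,.1),(.428,-.271,.0395))
```

```text
t 14.53 pos [0.5981 0.1148 0.096 ] rot fix [-0.009  0.     0.006] width 0.0433 F [ 0.2  0.8 -0.2]
  -> (0.428, -0.271, 0.1) units [-0.12 -6.69 15.48]
  -> (0.428, -0.271, 0.0395) units [ 2.42  0.01 -0.  ]
```

{"name": "arm_command", "arguments": {"targets": [-0.01,0,0,0,-0.25,0.6,0.5,0,0,0,0,-0.44,1,0.5,0,0,0,0,-0.44,1,0.5,0,0,0,0,-0.44,1,0.5,0,0,0,0,-0.44,1,0.5,0,0,0,0,-0.44,1,0.5,0,0,0,0,-0.44,1,0.5,0,0,0,0,-0.44,1,0.5,0,0,0,0,-0.44,1,0.5,0,0,0,0,-0.44,1,0.5,0,0,0,0,-0.44,1,0.5,0,0,0,0,-0.44,1,0.5]}}

```text
time: 15.53
ee_pos: [0.4687, -0.1792, 0.0939]
eef_rot: [0.497, 0.505, -0.495, 0.503]
ft_force: [0.1, -0.4, 0.4]
width: 0.0437
```

{"name": "arm_command", "arguments": {"targets": [0,0,0,0,-0.44,1,0.5,0,0,0,0,-0.44,1,0.5,0,0,0,0,-0.4,0.9,0.5,0,0,0,0,-0.2,0.5,0.5,0,0,0,0,0,0,0.5,0,0,0,0,0,0,0.5]}}

```text
time: 16.03
ee_pos: [0.4267, -0.2742, 0.093]
eef_rot: [0.499, 0.502, -0.498, 0.501]
ft_force: [0.0, 0.9, -0.4]
width: 0.0435
```

Run:
```python
from h import *
go((.428,-.271,.1),(.428,-.271,.0395))
im=camera("top")[:,:,::-1].copy();cv2.imwrite("pics/t6.png",im)
```

```text
t 16.03 pos [ 0.4267 -0.2742  0.093 ] rot fix [ 0.008 -0.003 -0.001] width 0.0435 F [ 0.   0.9 -0.4]
  -> (0.428, -0.271, 0.1) units [-0.28  0.05 -0.13]
  -> (0.428, -0.271, 0.0395) units [ 2.42 -0.    0.01]
```

View pics/t6.png

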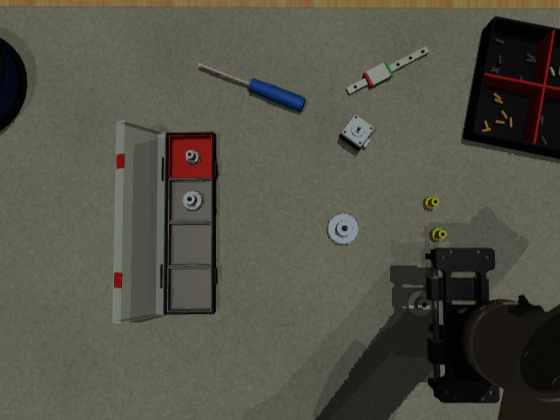

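Pulleys 24 (192,157) and 34 (192,200) lie in their cups. 44 is next.

{"name": "arm_command", "arguments": {"targets": [0,0,0,0,0.05,-0.13,0.5,0,0,0,0.3,0,0,0.5,0,0,0,0.4,0,0,0.5,0,0,0,0.4,0,0,0.5,0,0,0,0.4,0,0,0.5,0,0,0,0.2,0,0,0.5,0,0,0,0,0,0,0.5]}}

```text
time: 16.67
ee_pos: [0.4305, -0.2645, 0.0445]
eef_rot: [0.497, 0.505, -0.495, 0.502]
ft_force: [-0.1, -0.1, -0.7]
width: 0.0434
```

Run:
```python
from h import *
go((.428,-.271,.0395))
```

```text
t 16.67 pos [ 0.4305 -0.2645  0.0445] rot fix [ 0.019 -0.006  0.001] width 0.0434 F [-0.1 -0.1 -0.7]
  -> (0.428, -0.271, 0.0395) units [ 0.2  -0.1   0.26]
```

{"name": "arm_command", "arguments": {"targets": [0.01,0,0,0.1,-0.1,0.26,0.5,0,0,0,0.1,0,0,0.5,0,0,0,0,0,0,0.5]}}

```text
time: 16.92
ee_pos: [0.4274, -0.2718, 0.0384]
eef_rot: [0.499, 0.503, -0.498, 0.5]
ft_force: [0.9, 0.9, -0.4]
width: 0.0434
```

Run:
```python
from h import *
go((.428,-.271,.0395))
```

```text
t 16.92 pos [ 0.4274 -0.2718  0.0384] rot fix [ 0.008 -0.006  0.003] width 0.0434 F [ 0.9  0.9 -0.4]
  -> (0.428, -0.271, 0.0395) units [-0.05  0.03 -0.03]
```

{"name": "arm_command", "arguments": {"targets": [0,0,0,-0.03,0,0,0,0,0,0,0,0,0,0,0,0,0,0,0,0,0,0,0,0,0,0,0,0,0,0,0,0,0,0,0,0,0,0,0,0,0,0], "newtons": 30}}

```text
time: 17.42
ee_pos: [0.428, -0.2726, 0.0404]
eef_rot: [0.5, 0.502, -0.498, 0.5]
ft_force: [0.1, 0.7, -1.2]
width: 0.0207
```

{"name": "arm_command", "arguments": {"targets": [0,0,0,-0.4,0,0,0,0,0,0,-0.5,0,0,0,0,0,0,-0.5,0,0,0,0,0,0,-0.5,0,0,0,0,0,0,-0.4,0,0,0,0,0,0,0,0,0,0]}}

```text
time: 17.92
ee_pos: [0.4276, -0.2734, 0.1045]
eef_rot: [0.5, 0.502, -0.498, 0.5]
ft_force: [0.5, -1.0, -0.4]
width: 0.021
```

Run:
```python
from h import *
go((.5215,.1125,.1),(.5215,.1125,.0445))
im=camera("scene")[:,:,::-1].copy();cv2.imwrite("pics/s7.png",cv2.resize(im[80:280,80:300],None,fx=2.5,fy=2.5,interpolation=cv2.INTER_CUBIC))
```

```text
t 17.92 pos [ 0.4276 -0.2734  0.1045] rot fix [ 0.005 -0.005  0.   ] width 0.021 F [ 0.5 -1.  -0.4]
  -> (0.5215, 0.1125, 0.1) units [  0.24   3.82 -15.42]
  -> (0.5215, 0.1125, 0.0445) units [2.22 0.   0.01]
```

View pics/s7.png

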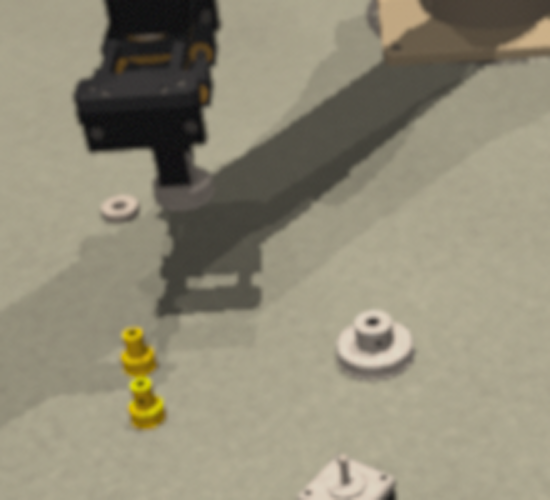

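Pulley 44 is held, so carry it to the third cup.

{"name": "arm_command", "arguments": {"targets": [0,0,0,0,0.15,-0.6,0,0,0,0,0,0.25,-1,0,0,0,0,0,0.25,-1,0,0,0,0,0,0.25,-1,0,0,0,0,0,0.25,-1,0,0,0,0,0,0.25,-1,0,0,0,0,0,0.25,-1,0,0,0,0,0,0.25,-1,0,0,0,0,0,0.25,-1,0,0,0,0,0,0.25,-1,0,0,0,0,0,0.25,-1,0,0,0,0,0,0.25,-1,0]}}

```text
time: 18.97
ee_pos: [0.4976, 0.0247, 0.1015]
eef_rot: [-0.501, -0.5, 0.502, -0.497]
ft_force: [0.6, -0.0, -0.7]
width: 0.0209
```

{"name": "arm_command", "arguments": {"targets": [0,0,0,0,0.25,-0.9,0,0,0,0,0,0.25,-0.9,0,0,0,0,0,0.2,-0.7,0,0,0,0,0,0.2,-0.4,0,0,0,0,0,0,0,0,0,0,0,0,0,0,0]}}

```text
time: 19.47
ee_pos: [0.5198, 0.1068, 0.0987]
eef_rot: [0.498, 0.503, -0.501, 0.498]
ft_force: [0.4, -0.0, -0.5]
width: 0.021
```

Run:
```python
from h import *
go((.5215,.1125,.1),(.5215,.1125,.0445))
```

```text
t 19.47 pos [0.5198 0.1068 0.0987] rot fix [ 0.003 -0.003  0.01 ] width 0.021 F [ 0.4 -0.  -0.5]
  -> (0.5215, 0.1125, 0.1) units [-0.05  0.07 -0.23]
  -> (0.5215, 0.1125, 0.0445) units [2.22 0.02 0.01]
```

{"name": "arm_command", "arguments": {"targets": [0,0,0,0,0.07,-0.23,0,0,0,0,0.3,0,0,0,0,0,0,0.4,0,0,0,0,0,0,0.4,0,0,0,0,0,0,0.4,0,0,0,0,0,0,0.3,0,0,0,0,0,0,0,0,0,0]}}

```text
time: 20.05
ee_pos: [0.5199, 0.107, 0.048]
eef_rot: [-0.499, -0.501, 0.503, -0.496]
ft_force: [-0.8, 0.0, -0.8]
width: 0.0209
```

Run:
```python
from h import *
go((.5215,.1125,.0445))
```

```text
t 20.05 pos [0.5199 0.107  0.048 ] rot fix [-0.006 -0.001  0.012] width 0.0209 F [-0.8  0.  -0.8]
  -> (0.5215, 0.1125, 0.0445) units [ 0.14  0.06 -0.22]
```

{"name": "arm_command", "arguments": {"targets": [0,0,0.01,0,0.06,-0.22,0,0,0,0,0.1,0,0,0,0,0,0,0.05,0,0,0]}}

```text
time: 20.3
ee_pos: [0.5214, 0.1122, 0.0444]
eef_rot: [-0.501, -0.499, 0.502, -0.498]
ft_force: [-11.1, -6.6, 29.9]
width: 0.0209
```

Run:
```python
from h import *
go((.5215,.1125,.0445))
```

```text
t 20.3 pos [0.5214 0.1122 0.0444] rot fix [-0.008 -0.     0.003] width 0.0209 F [-11.1  -6.6  29.9]
  -> (0.5215, 0.1125, 0.0445) units [-0.    0.   -0.01]
```

{"name": "arm_command", "arguments": {"targets": [0,0,0,-0.02,0,0,0.45,0,0,0,0,0,0,0.45,0,0,0,0,0,0,0.45,0,0,0,-0.3,0,0,0.5,0,0,0,-0.6,0,0,0.55,0,0,0,-0.6,0,0,0.55,0,0,0,-0.4,0,0,0.55,0,0,0,0,0,0,0.55]}}

```text
time: 20.97
ee_pos: [0.5225, 0.113, 0.097]
eef_rot: [0.502, 0.499, -0.501, 0.498]
ft_force: [1.3, 0.3, 0.3]
width: 0.0474
```

Run:
```python
from h import *
go((.551,-.142,.1),(.551,-.142,.0395))
```

```text
t 20.97 pos [0.5225 0.113  0.097 ] rot fix [-0.007 -0.001  0.   ] width 0.0474 F [1.3 0.3 0.3]
  -> (0.551, -0.142, 0.1) units [-0.13  1.19 10.19]
  -> (0.551, -0.142, 0.0395) units [2.42 0.   0.  ]
```

{"name": "arm_command", "arguments": {"targets": [0,0,0,-0.1,0.1,0.6,0.55,0,0,0,0,0.12,1,0.55,0,0,0,0,0.12,1,0.55,0,0,0,0,0.12,1,0.55,0,0,0,0,0.12,1,0.55,0,0,0,0,0.12,1,0.55,0,0,0,0,0.12,1,0.55,0,0,0,0,0.12,1,0.55,0,0,0,0,0.12,1,0.55,0,0,0,0,0.12,0.8,0.55,0,0,0,0,0.05,0.5,0.55,0,0,0,0,0,0,0.55]}}

```text
time: 21.97
ee_pos: [0.5537, -0.1422, 0.0968]
eef_rot: [0.501, 0.501, -0.498, 0.5]
ft_force: [-0.8, -0.5, -0.6]
width: 0.0476
```

Run:
```python
from h import *
go((.551,-.142,.1),(.551,-.142,.0395))
im=camera("top")[:,:,::-1].copy();cv2.imwrite("pics/t8.png",im)
```

```text
t 21.97 pos [ 0.5537 -0.1422  0.0968] rot fix [ 0.004 -0.004 -0.003] width 0.0476 F [-0.8 -0.5 -0.6]
  -> (0.551, -0.142, 0.1) units [-0.13 -0.11 -0.01]
  -> (0.551, -0.142, 0.0395) units [ 2.42 -0.    0.01]
```

View pics/t8.png

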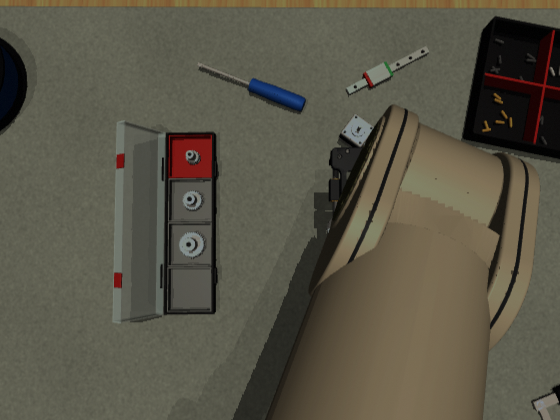

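{"name": "arm_command", "arguments": {"targets": [0,0,0,0,-0.08,0,0.55,0,0,0,0.3,0,0,0.55,0,0,0,0.4,0,0,0.55,0,0,0,0.4,0,0,0.55,0,0,0,0.4,0,0,0.55,0,0,0,0.2,0,0,0.55,0,0,0,0,0,0,0.55]}}

```text
time: 22.6
ee_pos: [0.5511, -0.133, 0.0477]
eef_rot: [0.499, 0.505, -0.495, 0.501]
ft_force: [0.1, -0.1, -0.1]
width: 0.0478
```

Run:
```python
from h import *
go((.551,-.142,.0395))
```

```text
t 22.6 pos [ 0.5511 -0.133   0.0477] rot fix [ 0.015 -0.009  0.001] width 0.0478 F [ 0.1 -0.1 -0.1]
  -> (0.551, -0.142, 0.0395) units [ 0.33 -0.01  0.36]
```

{"name": "arm_command", "arguments": {"targets": [0.01,0,0,0.1,0,0.36,0.55,0,0,0,0.12,0,0,0.55,0,0,0,0.1,0,0,0.55,0,0,0,0,0,0,0.55]}}

```text
time: 22.93
ee_pos: [0.5511, -0.1431, 0.0385]
eef_rot: [0.501, 0.503, -0.498, 0.499]
ft_force: [0.5, -0.1, -0.1]
width: 0.0476
```

Run:
```python
from h import *
go((.551,-.142,.0395))
```

```text
t 22.93 pos [ 0.5511 -0.1431  0.0385] rot fix [ 0.003 -0.009  0.002] width 0.0476 F [ 0.5 -0.1 -0.1]
  -> (0.551, -0.142, 0.0395) units [-0.04 -0.   -0.05]
```

{"name": "arm_command", "arguments": {"targets": [0,0,0,-0.03,0,-0.03,0,0,0,0,0,0,0,0,0,0,0,0,0,0,0,0,0,0,0,0,0,0,0,0,0,0,0,0,0,0,0,0,0,0,0,0], "newtons": 35}}

```text
time: 23.43
ee_pos: [0.5518, -0.1425, 0.0403]
eef_rot: [0.501, 0.502, -0.498, 0.499]
ft_force: [0.1, -0.0, -1.3]
width: 0.0251
```

{"name": "arm_command", "arguments": {"targets": [0,0,0,-0.4,0,0,0,0,0,0,-0.5,0,0,0,0,0,0,-0.5,0,0,0,0,0,0,-0.5,0,0,0,0,0,0,-0.4,0,0,0,0,0,0,0,0,0,0]}}

```text
time: 23.93
ee_pos: [0.552, -0.1433, 0.1051]
eef_rot: [0.502, 0.502, -0.497, 0.499]
ft_force: [0.4, -0.6, 0.3]
width: 0.0249
```

Run:
```python
from h import *
go((.4465,.1105,.1),(.4465,.1105,.0445))
im=camera("scene")[:,:,::-1].copy();cv2.imwrite("pics/s9.png",cv2.resize(im[100:310,130:350],None,fx=2.5,fy=2.5,interpolation=cv2.INTER_CUBIC))
```

```text
t 23.93 pos [ 0.552  -0.1433  0.1051] rot fix [ 0.002 -0.008 -0.002] width 0.0249 F [ 0.4 -0.6  0.3]
  -> (0.4465, 0.1105, 0.1) units [  0.27  -4.2  -10.16]
  -> (0.4465, 0.1105, 0.0445) units [ 2.22 -0.    0.01]
```

View pics/s9.png

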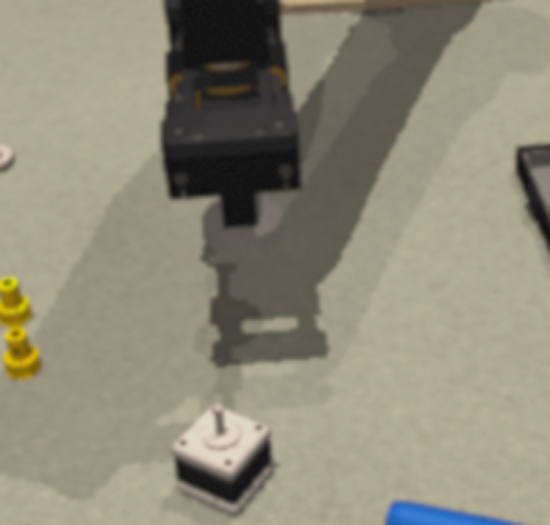

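{"name": "arm_command", "arguments": {"targets": [0,0,0,0,-0.2,-0.6,0,0,0,0,0,-0.41,-1,0,0,0,0,0,-0.41,-1,0,0,0,0,0,-0.41,-1,0,0,0,0,0,-0.41,-1,0,0,0,0,0,-0.41,-1,0,0,0,0,0,-0.41,-1,0,0,0,0,0,-0.41,-1,0,0,0,0,0,-0.41,-1,0,0,0,0,0,-0.35,-0.8,0,0,0,0,0,-0.2,-0.5,0,0,0,0,0,0,0,0]}}

```text
time: 24.98
ee_pos: [0.443, 0.1133, 0.1028]
eef_rot: [0.501, 0.501, -0.499, 0.499]
ft_force: [0.1, 0.8, -0.6]
width: 0.0252
```

Run:
```python
from h import *
print(ray("top",190.2,288.7,.0045),ray("top",190.2,288.7,.0185))
go((.4465,.1105,.1),(.4465,.1105,.0445))
```

```text
[0.44556789 0.11505797 0.0045    ] [0.44715539 0.11160215 0.0185    ]
t 24.98 pos [0.443  0.1133 0.1028] rot fix [-0.    -0.005  0.001] width 0.0252 F [ 0.1  0.8 -0.6]
  -> (0.4465, 0.1105, 0.1) units [0.11 0.14 0.11]
  -> (0.4465, 0.1105, 0.0445) units [2.22 0.   0.01]
```

{"name": "arm_command", "arguments": {"targets": [0,0,0,0,0.1,-0.1,0,0,0,0,0.3,0.05,0,0,0,0,0,0.4,0,0,0,0,0,0,0.4,0,0,0,0,0,0,0.4,0,0,0,0,0,0,0.2,0,0,0,0,0,0,0,0,0,0]}}

```text
time: 25.57
ee_pos: [0.4478, 0.1113, 0.0542]
eef_rot: [-0.501, -0.499, 0.501, -0.498]
ft_force: [-0.0, -0.2, -0.5]
width: 0.0245
```

Run:
```python
from h import *
go((.447,.1115,.055),(.447,.1115,.0445))
```

```text
t 25.57 pos [0.4478 0.1113 0.0542] rot fix [-0.007 -0.002  0.002] width 0.0245 F [-0.  -0.2 -0.5]
  -> (0.447, 0.1115, 0.055) units [-0.03 -0.03 -0.01]
  -> (0.447, 0.1115, 0.0445) units [0.42 0.   0.  ]
```

{"name": "arm_command", "arguments": {"targets": [0,0,0,0.15,-0.02,0,0,0,0,0,0.15,0,0,0,0,0,0,0.06,0,0,0,0,0,0,0,0,0,0]}}

```text
time: 25.9
ee_pos: [0.4474, 0.1099, 0.0445]
eef_rot: [-0.501, -0.499, 0.503, -0.497]
ft_force: [-2.7, 0.4, 5.4]
width: 0.0246
```

Run:
```python
from h import *
go((.447,.1115,.0445))
```

```text
t 25.9 pos [0.4474 0.1099 0.0445] rot fix [-0.01  -0.001  0.004] width 0.0246 F [-2.7  0.4  5.4]
  -> (0.447, 0.1115, 0.0445) units [ 0.   -0.02 -0.07]
```

{"name": "arm_command", "arguments": {"targets": [0,0,0,0,0,0,0.44,0,0,0,0,0,0,0.44,0,0,0,0,0,0,0.44,0,0,0,-0.3,0,0,0.44,0,0,0,-0.7,0,0,0.44,0,0,0,-1,0,0,0.3,0,0,0,-1,0,0,0,0,0,0,-1,0,0,0,0,0,0,-1,0,0,0,0,0,0,-0.6,0,0,0,0,0,0,0,0,0,0]}}

```text
time: 26.82
ee_pos: [0.4479, 0.1083, 0.1947]
eef_rot: [-0.502, -0.498, 0.503, -0.497]
ft_force: [1.0, 0.7, 0.8]
width: 0.0067
```

Run:
```python
from h import *
go()
a=camera("top")[:,:,::-1][100:340,80:360];b=camera("scene")[:,:,::-1][90:290,310:500]
cv2.imwrite("pics/m10.png",np.hstack([cv2.resize(a,(400,343)),cv2.resize(b,(326,343))]))
```

```text
t 26.82 pos [0.4479 0.1083 0.1947] rot fix [-0.013  0.     0.001] width 0.0067 F [1.  0.7 0.8]
```

View pics/m10.png

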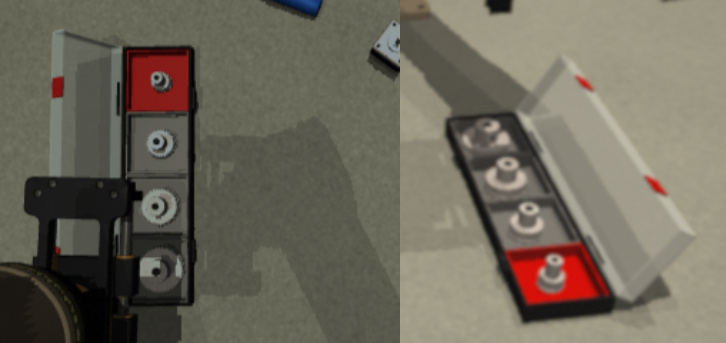

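All four pulleys lie flat in their cups, in order from red. Next I go behind the lid with the fingers shut.

{"name": "arm_command", "arguments": {"targets": [-0.01,0,0,0,0.4,-0.6,0,0,0,0,0,0.5,-0.8,0,0,0,0,0,0.5,-0.8,0,0,0,0,0,0.5,-0.8,0,0,0,0,0,0.5,-0.8,0,0,0,0,0,0.5,-0.8,0,0,0,0,0,0.5,-0.8,0,0,0,0,0,0.5,-0.8,0,0,0,0,0,0.4,-0.7,0,0,0,0,0,0.2,-0.4,0,0,0,0,0,0,0,0]}}

```text
time: 27.83
ee_pos: [0.5587, 0.294, 0.173]
eef_rot: [-0.492, -0.501, 0.51, -0.496]
ft_force: [0.1, 0.3, -0.1]
width: 0.0005
```

Run:
```python
from h import *
go((.56,.29,.19),(.56,.29,.088),(.56,.13,.088))
```

```text
t 27.83 pos [0.5587 0.294  0.173 ] rot fix [-0.007  0.017  0.028] width 0.0005 F [ 0.1  0.3 -0.1]
  -> (0.56, 0.29, 0.19) units [-0.68  0.04  0.17]
  -> (0.56, 0.29, 0.088) units [ 4.08  0.09 -0.05]
  -> (0.56, 0.13, 0.088) units [0.08 0.03 6.4 ]
```

{"name": "arm_command", "arguments": {"targets": [0,0.015,0.03,0.4,0,0,0,0,0,0,0.6,0,0,0,0,0,0,0.6,0,0,0,0,0,0,0.6,0,0,0,0,0,0,0.6,0,0,0,0,0,0,0.4,0,0,0,0,0,0,0,0,0,0]}}

```text
time: 28.42
ee_pos: [0.5544, 0.2861, 0.0823]
eef_rot: [-0.498, -0.497, 0.506, -0.499]
ft_force: [-0.2, -0.4, 0.2]
width: 0.0005
```

Run:
```python
from h import *
go((.56,.29,.088),(.56,.13,.088))
b=camera("scene")[:,:,::-1][60:310,270:530]
cv2.imwrite("pics/s11.png",cv2.resize(b,None,fx=2.2,fy=2.2))
```

```text
t 28.42 pos [0.5544 0.2861 0.0823] rot fix [-0.011  0.014  0.007] width 0.0005 F [-0.2 -0.4  0.2]
  -> (0.56, 0.29, 0.088) units [-0.23  0.22 -0.15]
  -> (0.56, 0.13, 0.088) units [0.07 0.05 6.4 ]
```

View pics/s11.png

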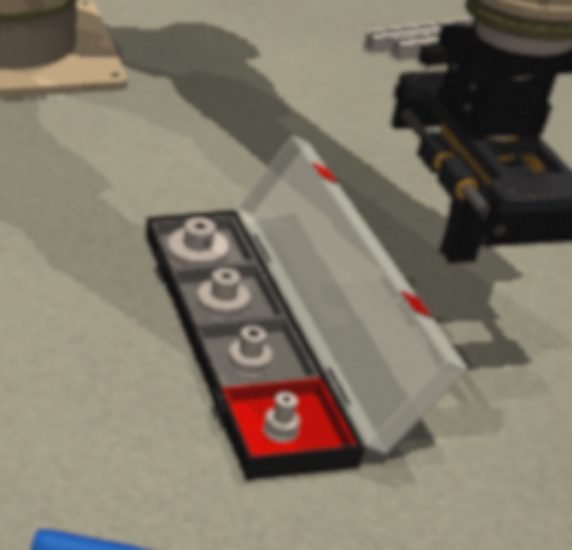

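{"name": "arm_command", "arguments": {"targets": [0,0.01,0.005,-0.1,0,0.4,0,0,0,0,0,0,0.4,0,0,0,0,0,0,0.4,0,0,0,0,0,0,0.4,0,0,0,0,0,0,0.3,0,0,0,0,0,0,0.3,0,0,0,0,0,0,0.3,0,0,0,0,0,0,0.3,0,0,0,0,0,0,0.3,0]}}

```text
time: 29.22
ee_pos: [0.5566, 0.203, 0.0917]
eef_rot: [0.505, 0.497, -0.499, 0.498]
ft_force: [0.6, 2.0, 1.2]
width: 0.0004
```

Run:
```python
from h import *
go((.56,.13,.088))
b=camera("scene")[:,:,::-1][60:310,270:530]
cv2.imwrite("pics/s12.png",cv2.resize(b,None,fx=2.,fy=2.))
```

```text
t 29.22 pos [0.5566 0.203  0.0917] rot fix [-0.01  -0.007 -0.009] width 0.0004 F [0.6 2.  1.2]
  -> (0.56, 0.13, 0.088) units [0.13 0.16 2.92]
```

View pics/s12.png

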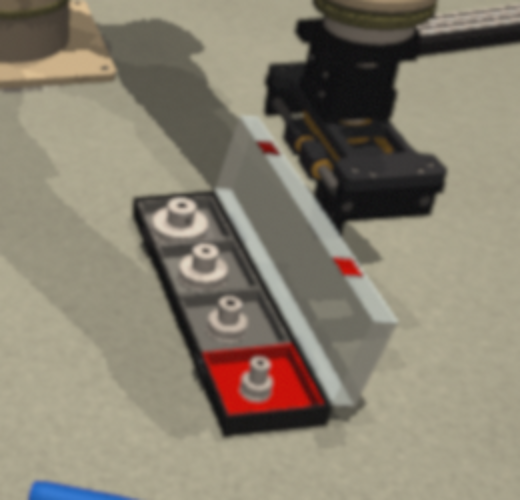

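Lid is moving up with a low force (2 N), so I keep pushing.

{"name": "arm_command", "arguments": {"targets": [0,0,0,0.05,0,0.3,0,0,0,0,0.05,0,0.3,0,0,0,0,0,0,0.3,0,0,0,0,0,0,0.3,0,0,0,0,0,0,0.3,0,0,0,0,0,0,0.3,0,0,0,0,0,0,0.3,0,0,0,0,0,0,0.3,0]}}

```text
time: 29.93
ee_pos: [0.5556, 0.1355, 0.0879]
eef_rot: [0.505, 0.497, -0.5, 0.498]
ft_force: [0.3, 0.8, -0.4]
width: 0.0004
```

Run:
```python
from h import *
go((.56,.13,.088))
b=camera("scene")[:,:,::-1][60:310,270:530]
cv2.imwrite("pics/s13.png",cv2.resize(b,None,fx=2.,fy=2.))
```

```text
t 29.93 pos [0.5556 0.1355 0.0879] rot fix [-0.011 -0.004 -0.008] width 0.0004 F [ 0.3  0.8 -0.4]
  -> (0.56, 0.13, 0.088) units [-0.    0.18  0.22]
```

View pics/s13.png

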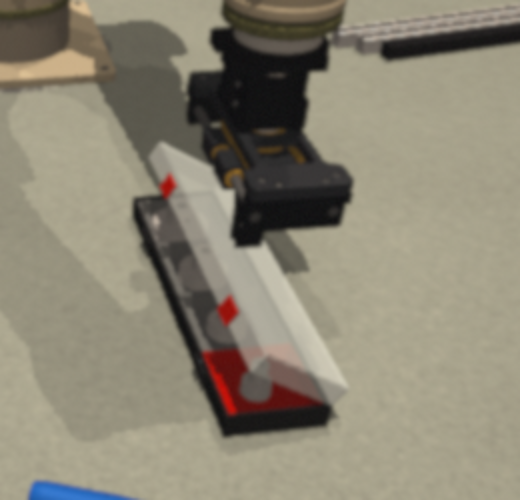

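The lid is past the balance point and sinking. I lift clear and wait.

{"name": "arm_command", "arguments": {"targets": [0,0,0,-0.5,0,0,0,0,0,0,-1,0,0,0,0,0,0,-1,0,0,0,0,0,0,-1,0,0,0,0,0,0,-1,0,0,0,0,0,0,-0.5,0,-0.5,0,0,0,0,0,0,-1,0,0,0,0,0,0,-1,0,0,0,0,0,0,-1,0,0,0,0,0,0,-1,0,0,0,0,0,0,-1,0,0,0,0,0,0,-0.5,0]}}

```text
time: 30.98
ee_pos: [0.5578, 0.2804, 0.2299]
eef_rot: [0.508, 0.492, -0.504, 0.496]
ft_force: [0.0, 0.7, -0.2]
width: 0.0007
```

{"name": "arm_command", "arguments": {"targets": [0,0,0,0,0,0,0,0,0,0,0,0,0,0,0,0,0,0,0,0,0,0,0,0,0,0,0,0,0,0,0,0,0,0,0,0,0,0,0,0,0,0,0,0,0,0,0,0,0,0,0,0,0,0,0,0,0,0,0,0,0,0,0,0,0,0,0,0,0,0,0,0,0,0,0,0,0,0,0,0,0,0,0,0]}}

```text
time: 31.98
ee_pos: [0.5588, 0.2745, 0.2317]
eef_rot: [0.509, 0.49, -0.505, 0.495]
ft_force: [0.3, 0.4, -0.0]
width: 0.0006
```

{"name": "arm_command", "arguments": {"targets": [0,0,0,0,0,0,0,0,0,0,0,0,0,0,0,0,0,0,0,0,0,0,0,0,0,0,0,0,0,0,0,0,0,0,0,0,0,0,0,0,0,0,0,0,0,0,0,0,0,0,0,0,0,0,0,0,0,0,0,0,0,0,0,0,0,0,0,0,0,0,0,0,0,0,0,0,0,0,0,0,0,0,0,0]}}

```text
time: 32.98
ee_pos: [0.5587, 0.2749, 0.2316]
eef_rot: [0.509, 0.49, -0.505, 0.495]
ft_force: [-0.4, 1.0, 0.4]
width: 0.0002
```

Run:
```python
from h import *
go()
a=camera("top")[:,:,::-1];b=camera("scene")[:,:,::-1][100:300,300:500]
cv2.imwrite("pics/m14.png",np.hstack([cv2.resize(a[40:340],(480,257)),cv2.resize(b,(257,257))]))
b2=camera("scene")[:,:,::-1][100:300,300:500]
print(np.abs(b.astype(int)-b2).max())
cv2.imwrite("pics/s14.png",cv2.resize(b2,None,fx=2.9,fy=2.9,interpolation=cv2.INTER_CUBIC))
```

```text
t 32.98 pos [0.5587 0.2749 0.2316] rot fix [-0.037  0.002 -0.012] width 0.0002 F [-0.4  1.   0.4]
7
```

View pics/m14.png

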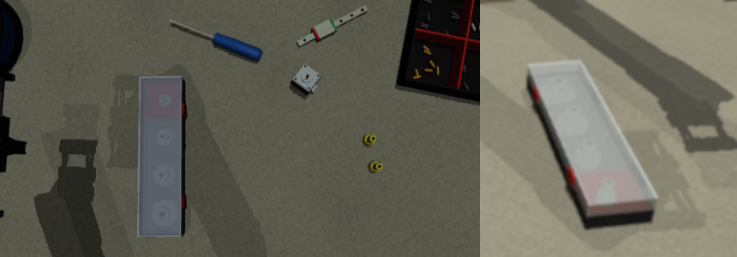

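View pics/s14.png

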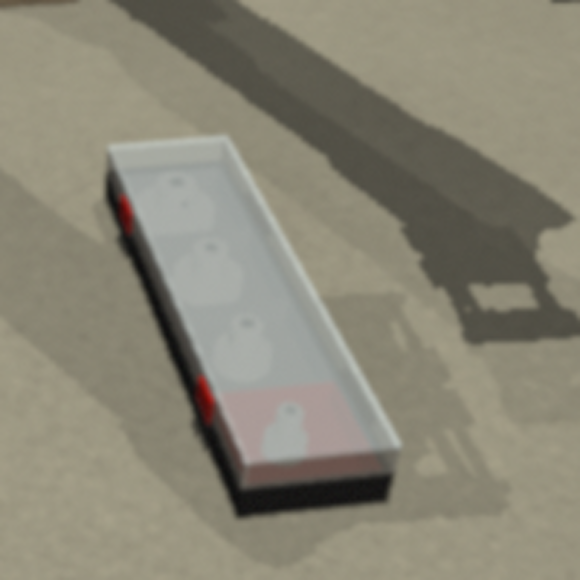

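{"name": "arm_command", "arguments": {"targets": [0,0,0,0,0,0,0,0,0,0,0,0,0,0,0,0,0,0,0,0,0,0,0,0,0,0,0,0,0,0,0,0,0,0,0,0,0,0,0,0,0,0,0,0,0,0,0,0,0,0,0,0,0,0,0,0,0,0,0,0,0,0,0,0,0,0,0,0,0,0,0,0,0,0,0,0,0,0,0,0,0,0,0,0]}}

```text
time: 34.13
ee_pos: [0.5586, 0.2749, 0.2316]
eef_rot: [0.509, 0.49, -0.505, 0.495]
ft_force: [-0.6, 0.1, 0.5]
width: 0.0008
```

Run:
```python
from h import *
go()
b=camera("scene")[:,:,::-1][100:300,300:500]
o=cv2.imread("pics/s14.png");n=cv2.resize(b,None,fx=2.9,fy=2.9,interpolation=cv2.INTER_CUBIC)
print(np.abs(o.astype(int)-n).max(), np.abs(o.astype(int)-n).mean())
for X in[(.7128,.0768,.041),(.4068,.0682,.041),(.7113,.1588,.041),(.7128,.0768,.022)]: print(((proj("scene",X)-[300,100])*2.9).round(0))
# shut lid front tab red, motor position
t=camera("top");h=cv2.cvtColor(t,cv2.COLOR_RGB2HSV)
for c in blobs("top",t):
    (u,v),r=cv2.minEnclosingCircle(c)
    if 340<u<375 and 110<v<150: print("motor",u,v,r)
```

```text
t 34.13 pos [0.5586 0.2749 0.2316] rot fix [-0.037  0.002 -0.012] width 0.0008 F [-0.6  0.1  0.5]
13 0.46605826397146255
[239. 460.]
[ 99. 143.]
[396. 444.]
[234. 487.]
motor 358.942138671875 131.2045440673828 15.987695693969727
```

```bash
python3 -c "
from bench import *
print(close_job())"
```

```text
the job is handed in; nothing more can be done
None
```

I picked up each pulley by its hub and set it down in its cup. The 24 mm pulley is in the red far cup, then 34, 44 and 54 mm along the row. With the fingers shut I pushed the lid from behind; it sank shut, and I drew the arm clear. The job was handed in at about 34 s.

- **Pulleys:** before the lid was closed, both views showed all four upright and near the centres of their cups. They could still be seen in the same places through the closed lid.
- **Lid:** the front corners appear where a shut lid should be, to within about 1–4 px of the prediction. The largest difference, at the near front corner, is more than the calibration accounts for. It lies downwards, so it does not suggest a raised lid. Two pictures about 1 s apart showed no movement.
- **Motor:** its outline is at the same pixel as at the start (358.9, 131.2).
- **Arm:** it stood free with about 1 N or less on the wrist. The highest force I saw was about 32 N in all, while setting down the 44 mm pulley.

No check failed. I could not read the lid angle directly, and handing in gave no verdict.

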